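# Clear wood offcuts from the drying rack into the covered scrap bin

## Robot

A 7-joint arm with a two-finger parallel gripper is mounted at the origin on the work surface. World frame = base frame: x ahead of the robot, y to its left, z up, the work surface at z = 0. Lengths are in m, angles in rad, forces in N, time in s.
With the tool pointing down it reaches from about 0.425 to 1.025 m from the base axis. Payload 9.4 kg.
Tool frame: the origin (TCP) lies midway between the tips of the shut fingers; the grasp point (between the pads) lies 19 mm behind it; z points along the fingers, y is the direction in which the jaws open and shut (so a half turn about z gives the same grasp; the last joint's range is limited). The gripper opens to 85 mm and grips with 20 to 120 N. Pads are 22 mm wide; open, the fingers measure 114 mm over their backs; the gripper's body (76 mm by 85 mm) begins 54 mm behind the grasp point. The pads swing forward as they close: fully open they stand 13 mm farther back than shut.
Start: joints at [-1.405, 0.599, -0.003, 1.599, 0.002, 0.943, -0.08], TCP at [0.174, 0.704, 0.231] pointing down, gripper open.
Joint ranges: [-2.57, 2.57], [-0.35, 1.97], [-1.29, 1.29], [0.11, 2.56], [-1.05, 4.19], [0.11, 1.86], [-2.63, 2.63]. Speed limits (rad/s): [2.22, 2.22, 3.01, 3.01, 3.14, 3.14, 3.14].

## Interface

Orientations are given as a unit quaternion [x, y, z, w].
In Python, from plant import manip gives the robot as it stands. Calls block until the motion is done:
- manip.move_pose(position, orientation): joint-space move of the TCP to a pose.
- manip.movel(position, frame=None, speed=0.15): straight line of the TCP; frame=None keeps the orientation; speed is the mean speed in m/s.
- manip.move_joints(angles): joint-space move.
- manip.gripper_to(opening): opening from 0.0 (shut) to 1.0 (fully open); the grip force is fixed at half the most; returns when the fingers have stopped.
- manip.wait(seconds).
- manip.solve_ik(position, orientation): joint angles nearest the present ones, or None.
- manip.snapshot(name): name is "scene" or "top"; returns the picture (400x640x3 uint8, red, green, blue); there is no depth.
- manip.get_calibration(name): a dict with "K" (3x3 intrinsics, pixels), "R" (3x3) and "t" (3): a world point X has camera coordinates R X + t. Camera axes: x right, y down, z forward; pixel columns grow to the right and rows downward; lengths in m; the calibration is good to about 2 mm. A picture is of the moment at which its call begins. get_calibration takes no time and is no camera call.
A pose or a line that the arm cannot do raises manip.Unreachable and nothing moves.
- manip.sign_off(): hands the job in, once; it reports no verdict.
Trained networks look in the newest picture that a camera, given by its name, has taken for a name from the list of things; names that differ only in an ending like _2 or _b are one class to them, and where a whole thing is asked for, a point or a joint stands for the part that bears it (a point fixed in the world has none). Each returns a list of dicts, best first, with "conf" (0 to 1); they miss things now and then, are a little off and sometimes report something else, mostly with a low value. They report only what shows in the picture. A call takes as long as a camera call.
- manip.boxes_of(camera, thing): "point" ([column, row] in pixels, amid what is visible of it).
- manip.outline_of(camera, thing): "mask" (400x640 bool, what is visible of it) and "point" ([column, row] in pixels, amid what is visible of it).
- manip.mark_of(camera, thing): "point" ([column, row] in pixels: a listed point, or the origin of a listed thing).
Readings, each from a call of its own:
- manip.current_t(): time.
- manip.current_q(): joint angles.
- manip.current_joint_vel(): joint speeds.
- manip.current_tau(): joint torques, N m.
- manip.current_tool_pos(): TCP position.
- manip.current_ee_rot(): TCP orientation.
- manip.current_wrist_force(): force on the tool from outside, world axes, zero at the start.
- manip.current_torque(): the same for the moment, N m.
- manip.current_opening(): opening from 0.0 (shut) to 1.0 (fully open).
Only numpy, scipy, OpenCV 4.12 (cv2) and the standard library are available. Lean on these libraries where they do the work, as an engineer would, in place of code of your own. Each camera call takes 0.05 s, during which the arm holds its last target. There are 200 camera calls.

## Task

Two wood offcuts have been left among the bowls on the drying rack. Lift the loose cover off the blue scrap bin by its handle and lay it flat on the black rubber mat, centred on it, handle up; then put both offcuts into the bin and leave it open. Do not shift or tip the drying bowls, and leave the other things on the table where they are.

Things in the scene. Friction and masses are not known exactly. Their poses are not given: they have to be found in the camera images.
- offcut_long: pale wood block with dark brown bark on top, 95 (its x) x 42 (its y) x 36 mm high, lying on the rack; any yaw; origin at the centre of its underside; 70 to 140 g; grip it across its 42 mm width
- offcut_step: pale stepped wood block: base 80 (its x) x 44 (its y) x 22 mm high, with a 48 x 44 x 20 mm high step on top whose centre is 16 mm to its -x (42 mm high there), lying on the rack; any yaw; origin at the centre of its underside; 55 to 110 g; grip it across its 44 mm width
- cover: loose plywood cover lying over the bin's mouth: board 220 (its x) x 190 (its y) x 10 mm; on its middle a dark wooden handle bar 110 (along its x) x 22 (its y) x 28 mm high, rising from 10 to 38 mm above the origin; origin at the centre of the board's underside; 200 to 390 g
- bin: blue plastic scrap bin, fixed, open-topped: outside 200 (its x) x 170 (its y) x 120 mm high, walls and floor 5 mm; origin at the centre of its underside; to the robot's left or right; empty and covered at the start
- mat: black rubber mat, fixed flat on the table on the side away from the bin: 250 (its x) x 220 (its y) x 3 mm; origin at the centre of its underside
- rack: drying rack, fixed: wooden frame 270 (its x) x 375 (its y) mm with wire mesh flush with its top; bowls and offcuts stand on its top, 30 mm above the table; origin at the centre of its underside. Six places, 130 mm apart along its x and 120 mm along its y, hold four bowls and two offcuts in any order
- bowl0: black drying lacquer bowl standing upside down on the rack, leave alone: 88 mm across its rim below, 53 mm high, small round foot on top; origin at the centre of its underside, z up
- bowl1: black drying lacquer bowl standing upside down on the rack, leave alone: 88 mm across its rim below, 53 mm high, small round foot on top; origin at the centre of its underside, z up
- bowl2: black drying lacquer bowl standing upside down on the rack, leave alone: 88 mm across its rim below, 53 mm high, small round foot on top; origin at the centre of its underside, z up
- bowl3: dark red drying lacquer bowl standing upside down on the rack, leave alone: 88 mm across its rim below, 53 mm high, small round foot on top; origin at the centre of its underside, z up
- jar: amber glass jar, 70 mm across, 90 mm high, on the table beyond the rack, leave alone; origin at the centre of its underside
- tin: red and steel tin, 80 mm across, 100 mm high, on the table beyond the rack, leave alone; origin at the centre of its underside
- sanding_block: cork sanding block 100 x 60 x 35 mm on the table, far right, leave alone; origin at the centre of its underside
- brush: brush 180 mm long lying on the table, far left, leave alone; origin at its underside

How it is judged:
By the outcome, as a careful person would: the job done as asked, in the order asked, and still so for the second after the job is handed in, with the robot touching nothing.
It also fails if it takes over 61 s, if anything falls off the work surface, if the arm or the gripper's body presses on something with over 40 N, if the wrist force passes 120 N, or if a joint passes its speed limit or range.

## Working session

There is one attempt and no reset: what is moved stays moved. The work goes in short steps, each a Python script; the robot and the scene stay as the last script left them, time stands still between calls to the robot, and variables do not carry over. Pictures are saved under pics/ and viewed, about 8 in all and at most 12, crops included, and the job is handed in when it is done.

```bash
ls; mkdir -p pics; python3 - <<'E'
from plant import manip
import cv2,numpy as np
for n in ("scene","top"):
    im=manip.snapshot(n); cv2.imwrite(f"pics/{n}0.png",im[:,:,::-1])
    c=manip.get_calibration(n); print(n,np.round(c["K"],1).tolist(),np.round(-c["R"].T@c["t"],3),np.round(c["R"],3).tolist())
    for o in ["offcut_long","offcut_step","cover","bin","mat","rack","bowl0","bowl3"]:
        print(o,[(np.round(d["point"],1).tolist(),round(d["conf"],2)) for d in manip.mark_of(n,o)][:5])
print(manip.current_t(),manip.current_tool_pos(),manip.current_ee_rot())
E
```

```text
pics
scene [[458.1, 0.0, 326.5], [0.0, 458.1, 205.4], [0.0, 0.0, 1.0]] [ 1.341 -0.549  0.81 ] [[0.614, 0.789, 0.007], [0.495, -0.379, -0.782], [-0.614, 0.484, -0.623]]
offcut_long [([323.2, 182.0], 0.91)]
offcut_step [([349.6, 209.3], 0.92)]
cover []
bin [([177.5, 274.2], 0.97)]
mat [([388.1, 163.3], 0.97)]
rack [([300.6, 220.2], 0.85)]
bowl0 [([316.8, 224.8], 0.96), ([271.3, 244.1], 0.67), ([287.0, 198.1], 0.59), ([245.0, 216.5], 0.56)]
bowl3 [([316.8, 224.8], 0.96), ([271.3, 244.1], 0.67), ([287.0, 198.1], 0.59), ([245.0, 216.5], 0.56)]
top [[374.0, 0.0, 313.4], [0.0, 374.0, 196.7], [0.0, 0.0, 1.0]] [0.481 0.016 1.052] [[0.012, -1.0, 0.023], [-0.99, -0.015, -0.143], [0.143, -0.021, -0.989]]
offcut_long [([274.9, 249.1], 0.65)]
offcut_step [([275.2, 203.9], 0.88)]
cover [([458.9, 232.9], 0.79)]
bin []
mat [([176.3, 247.1], 0.73)]
rack []
bowl0 [([360.1, 255.6], 0.95), ([315.8, 250.2], 0.93), ([363.4, 206.4], 0.83), ([319.2, 204.7], 0.69)]
bowl3 [([360.1, 255.6], 0.95), ([315.8, 250.2], 0.93), ([363.4, 206.4], 0.83), ([319.2, 204.7], 0.69)]
0.9 [0.17432704 0.70374326 0.23129719] [1.21096870e-01 9.92640694e-01 2.28399226e-05 1.52740388e-05]
```

View images.

View pics/top0.png

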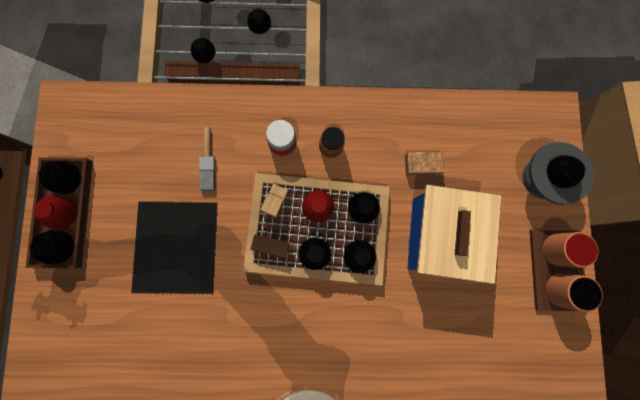

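View pics/scene0.png

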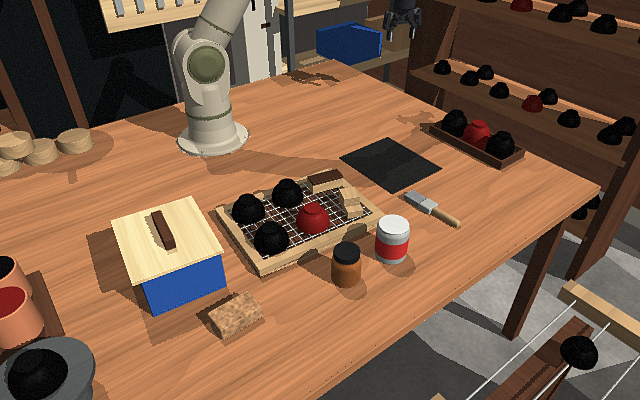

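Top view: the bin and its skewed cover are on the right (handle at about 463,232), the mat is on the left (174,247). On the rack, the long offcut is near-left (270,246) and the step offcut far-left (273,200). I'll fit the models to the masks in both cameras.

```bash
cat > h.py <<'E'
from plant import manip
import cv2,numpy as np
from scipy.optimize import minimize
from scipy.spatial.transform import Rotation as Rn
def box(cx,cy,lx,ly,z0,z1): return np.array([[cx+a*lx/2,cy+b*ly/2,z] for a in(-1,1) for b in(-1,1) for z in(z0,z1)])
M={"offcut_long":[box(0,0,.095,.042,0,.036)],
"offcut_step":[box(0,0,.08,.044,0,.022),box(-.016,0,.048,.044,.022,.042)],
"cover":[box(0,0,.22,.19,0,.01),box(0,0,.11,.022,.01,.038)],
"mat":[box(0,0,.25,.22,0,.003)]}
Z={"offcut_long":.03,"offcut_step":.03,"cover":.12,"mat":0.}
def proj(c,X): 
    p=(c["R"]@X.T).T+c["t"]; p=(c["K"]@p.T).T; return p[:,:2]/p[:,2:]
def ray(c,uv,z):
    d=c["R"].T@np.linalg.inv(c["K"])@np.array([*uv,1.]); o=-c["R"].T@c["t"]; return o+d*(z-o[2])/d[2]
def render(c,parts,p,z,s=4):
    im=np.zeros((400*s,640*s),np.uint8); C,S=np.cos(p[2]),np.sin(p[2])
    for b in parts:
        X=b@np.array([[C,S,0],[-S,C,0],[0,0,1]])+[p[0],p[1],z]
        q=(proj(c,X)+.5)*s
        cv2.fillConvexPoly(im,cv2.convexHull(np.round(q).astype(np.int32)),1)
    return im>0
def fit(masks,name,z=None,yaws=np.arange(-np.pi,np.pi,np.pi/6)):
    z=Z[name] if z is None else z; s=4; cs={n:manip.get_calibration(n) for n in masks}
    crops={}
    for n,m in masks.items():
        r,c_=np.nonzero(m); a=np.s_[max(0,(r.min()-15)*s):(r.max()+15)*s,max(0,(c_.min()-15)*s):(c_.max()+15)*s]
        crops[n]=(a,np.kron(m,np.ones((s,s),bool))[a])
    def cost(p):
        t=0
        for n,(a,m) in crops.items():
            r=render(cs[n],M[name],p,z)[a]; t+=1-(r&m).sum()/max(1,(r|m).sum())
        return t/len(crops)
    n="top" if "top" in masks else "scene"
    r,c_=np.nonzero(masks[n]); x0=ray(cs[n],[c_.mean(),r.mean()],z+.02)
    y=sorted(yaws,key=lambda w:cost([x0[0],x0[1],w]))[:2]
    res=[]
    for w in y:
        sim=np.array([[x0[0],x0[1],w]]*4); sim[1,0]+=.01; sim[2,1]+=.01; sim[3,2]+=.2
        res.append(minimize(cost,sim[0],method="Nelder-Mead",options=dict(initial_simplex=sim,maxiter=90,xatol=1e-4,fatol=1e-4)))
    return [(np.round(r.x,4).tolist(),round(r.fun,3)) for r in sorted(res,key=lambda r:r.fun)]
E
python3 - <<'E'
from h import *
ms={}
for n in("top","scene"):
    manip.snapshot(n)
    for o in M:
        r=manip.outline_of(n,o)
        print(n,o,[(np.round(d["point"]).tolist(),round(d["conf"],2),int(d["mask"].sum())) for d in r])
        if r and r[0]["conf"]>.5: ms.setdefault(o,{})[n]=r[0]["mask"]
    c=manip.get_calibration(n)
    for d in manip.mark_of(n,"bowl0"): print("bowl",np.round(ray(c,d["point"],.03),3))
    for d in manip.mark_of(n,"bin"): print("bin",np.round(ray(c,d["point"],0),3))
    for d in manip.mark_of(n,"mat"): print("mat",np.round(ray(c,d["point"],0),3))
np.save("ms.npy",ms,allow_pickle=True)
for o,m in ms.items():
    for k in m: print(o,k,fit({k:m[k]},o))
    if len(m)==2: print(o,"both",fit(m,o))
print(manip.current_t())
E
```

```text
top offcut_long [([272.0, 248.0], 0.85, 589)]
top offcut_step [([274.0, 203.0], 0.72, 530)]
top cover [([460.0, 232.0], 0.93, 6855)]
top mat [([175.0, 247.0], 0.87, 7249), ([318.0, 252.0], 0.7, 780)]
bowl [ 0.464 -0.132  0.03 ]
bowl [ 0.601 -0.143  0.03 ]
bowl [ 0.61  -0.014  0.03 ]
bowl [ 0.478 -0.017  0.03 ]
bin [ 0.599 -0.151  0.   ]
bin [0.749 0.286 0.   ]
mat [0.486 0.373 0.   ]
scene offcut_long [([325.0, 176.0], 0.86, 610)]
scene offcut_step []
scene cover [([160.0, 241.0], 0.93, 6236)]
scene mat [([393.0, 165.0], 0.96, 2830)]
bowl [ 0.472 -0.136  0.03 ]
bowl [ 0.603 -0.138  0.03 ]
bowl [ 0.478 -0.015  0.03 ]
bowl [ 0.61 -0.02  0.03]
bowl [ 0.758 -0.326  0.03 ]
bin [ 0.533 -0.366  0.   ]
mat [0.487 0.379 0.   ]
mat [0.581 0.128 0.   ]
mat [0.801 0.091 0.   ]
offcut_long top [([0.4938, 0.109, -1.7752], np.float64(0.057)), ([0.4938, 0.109, 1.3664], np.float64(0.057))]
offcut_long scene [([0.4975, 0.108, -1.7458], np.float64(0.09)), ([0.4975, 0.108, 1.3958], np.float64(0.09))]
offcut_long both [([0.4947, 0.1092, -1.7623], np.float64(0.09)), ([0.4947, 0.1092, 1.3793], np.float64(0.09))]
offcut_step top [([0.6164, 0.1005, -0.3839], np.float64(0.05)), ([0.6153, 0.1016, 2.7209], np.float64(0.084))]
cover top [([0.5305, -0.3677, -3.2686], np.float64(0.016)), ([0.5305, -0.3677, -0.127], np.float64(0.016))]
cover scene [([0.5329, -0.367, -3.27], np.float64(0.017)), ([0.5329, -0.367, -0.1284], np.float64(0.017))]
cover both [([0.5315, -0.367, -3.2686], np.float64(0.02)), ([0.5315, -0.367, -0.1271], np.float64(0.02))]
mat top [([0.4897, 0.3753, -3.136], np.float64(0.022)), ([0.4897, 0.3753, 0.0056], np.float64(0.022))]
mat scene [([0.4962, 0.39, -1.5205], np.float64(0.203)), ([0.4962, 0.39, 1.6211], np.float64(0.203))]
mat both [([0.4901, 0.3758, -3.1322], np.float64(0.047)), ([0.4901, 0.3758, 0.0094], np.float64(0.047))]
1.7
```

```bash
cat >> h.py <<'E'
def quat(psi): f=psi/2+np.pi/2; return [float(np.cos(f)),float(np.sin(f)),0.,0.]
def st(tag=""): print(tag,"t%.2f"%manip.current_t(),"p",np.round(manip.current_tool_pos(),4),"F",np.round(manip.current_wrist_force(),1),"op %.3f"%manip.current_opening(),"q7 %.2f"%manip.current_q()[6])
E
python3 - <<'E'
from h import *
x,y,w=.5315,-.367,-.127
manip.move_pose([x,y,.22],quat(w)); st("above")
manip.movel([x,y,.134],speed=.12); st("down")
manip.gripper_to(0.0); st("grip")
manip.movel([x,y,.17],speed=.08); st("lift")
manip.movel([x,y,.29],speed=.2); st("up")
cv2.imwrite("pics/lift.png",manip.snapshot("scene")[:,:,::-1])
E
```

```text
above t5.62 p [ 0.5319 -0.3664  0.2199] F [ 0.7 -0.8 -0.8] op 0.997 q7 2.36
down t6.48 p [ 0.5317 -0.3674  0.1345] F [ 0.4 -0.3 -0.5] op 0.998 q7 2.43
grip t7.09 p [ 0.5317 -0.3672  0.1345] F [-0.3  0.2  4.5] op 0.248 q7 2.43
lift t7.69 p [ 0.5316 -0.3668  0.1702] F [ 1.1  0.7 -3. ] op 0.242 q7 2.40
up t8.44 p [ 0.5311 -0.3663  0.2888] F [-0.   0.4 -3.2] op 0.243 q7 2.31
```

View pics/lift.png

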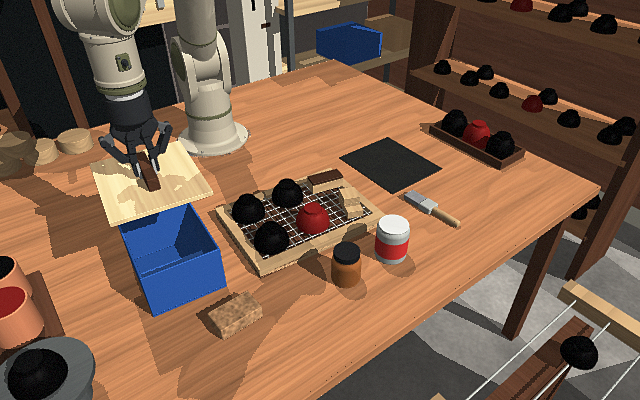

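The cover is gripped and level (about 150,180), and the bin below is open and visible. Carrying it to the mat.

```bash
python3 - <<'E'
from h import *
x,y,w=.490,.3756,.008
manip.move_pose([x,y,.22],quat(w)); st("above")
# where is the cover in the hand? held height: origin = tcp-.014
manip.snapshot("scene"); r=manip.outline_of("scene","cover")
if r: print("held",r[0]["conf"],fit({"scene":r[0]["mask"]},"cover",z=.206,yaws=[0,-.1,.1]))
manip.movel([x,y,.035],speed=.16); st("low")
manip.movel([x,y,.018],speed=.05); st("down")
E
```

```text
above t11.13 p [0.4908 0.3746 0.2202] F [ 0.2 -0.1 -2.9] op 0.247 q7 1.18
held 0.73 [([0.4937, 0.3721, -0.0013], np.float64(0.109)), ([0.4936, 0.3719, 0.0002], np.float64(0.109))]
low t12.54 p [0.4905 0.3759 0.0358] F [-0.  -0.1 -1.4] op 0.243 q7 1.31
down t13.03 p [0.4899 0.3755 0.0176] F [-0.8 -1.  -2.9] op 0.243 q7 1.32
```

```bash
python3 - <<'E'
from h import *
x,y,w=.490,.3756,.008
manip.movel([x,y,.0168],speed=.03); st("touch")
manip.gripper_to(.7); st("open")
manip.movel([x,y,.2],speed=.2)
manip.move_pose([.56,.2,.3],quat(w)); st()
ms={}
for n in("top","scene"):
    im=manip.snapshot(n); cv2.imwrite(f"pics/{n}1.png",im[:,:,::-1])
    r=manip.outline_of(n,"cover"); print([d["conf"] for d in r],fit({n:r[0]["mask"]},"cover",z=.003) if r else 0)
    r=manip.outline_of(n,"bin")
    M["bin"]=[box(0,0,.2,.17,0,.12)]; Z["bin"]=0
    if r: print("bin",r[0]["conf"],fit({n:r[0]["mask"]},"bin"))
E
```

```text
touch t13.28 p [0.4899 0.3755 0.0174] F [-2.9 -1.6  7.6] op 0.246 q7 1.32
open t13.74 p [0.49   0.3756 0.0167] F [-0.3  0.3 -0.3] op 0.697 q7 1.32
 t15.68 p [0.5591 0.2018 0.2988] F [-0.1 -0.2 -0.5] op 0.701 q7 1.42
[0.7] [([0.4563, 0.2609, -0.4066], np.float64(0.52)), ([0.4563, 0.2609, 2.735], np.float64(0.52))]
bin 0.6 [([0.5269, -0.3631, -3.2422], np.float64(0.02)), ([0.5269, -0.3631, -0.1006], np.float64(0.02))]
[0.75, 0.4] [([0.4918, 0.3752, -1.7424], np.float64(0.203)), ([0.4918, 0.3752, 1.3992], np.float64(0.203))]
bin 0.88 [([0.53, -0.3626, -3.2477], np.float64(0.013)), ([0.53, -0.3626, -0.1061], np.float64(0.013))]
```

View pics/top1.png

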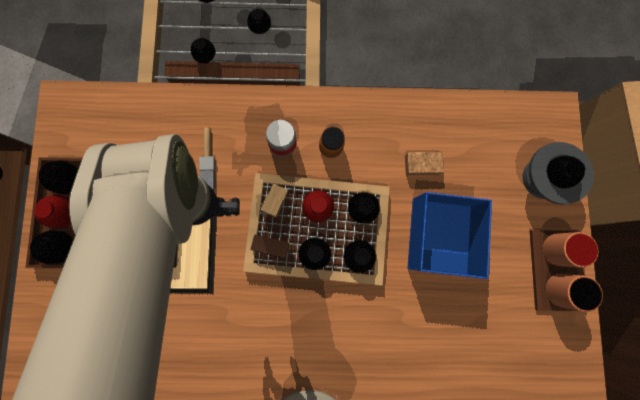

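Bin pose: (0.529, -0.363), yaw -0.104. The arm hides the cover here (only its right edge shows, around 200,290), so I'll check it once the arm is clear. Now the long offcut.

```bash
cat >> h.py <<'E'
def pick(x,y,w,zg=.034,op=.8):
    manip.gripper_to(op)
    manip.move_pose([x,y,.17],quat(w)); st("above")
    manip.movel([x,y,.085],speed=.2); manip.movel([x,y,zg],speed=.08); st("down")
    manip.gripper_to(0.0); st("grip")
    manip.movel([x,y,.08],speed=.1); manip.movel([x,y,.2],speed=.25); st("up")
def drop(x,y,w,z=.035):
    manip.move_pose([x,y,.23],quat(w)); st("above bin")
    manip.movel([x,y,.15],speed=.2); manip.movel([x,y,z],speed=.1); st("in")
    manip.gripper_to(.7); st("rel"); manip.movel([x,y,.23],speed=.2)
E
python3 - <<'E'
from h import *
pick(.4947,.109,-1.765)
E
```

```text
above t17.28 p [0.4953 0.1094 0.1703] F [ 0.3 -0.1  0.1] op 0.803 q7 0.28
down t18.64 p [0.495  0.109  0.0345] F [ 0.4  0.4 -0.4] op 0.803 q7 0.50
grip t19.00 p [0.495  0.1092 0.0347] F [-1.9  0.3  7.6] op 0.485 q7 0.50
up t20.24 p [0.494  0.1095 0.1989] F [-1.1  0.6 -1.3] op 0.484 q7 0.19
```

```bash
python3 - <<'E'
from h import *
drop(.489,-.359,-1.675)
ims=[]
for n,o in(("top","offcut_step"),("scene","offcut_step")):
    im=manip.snapshot(n); ims.append(im)
    r=manip.outline_of(n,o)
    for d in r[:2]: print(n,d["conf"],np.round(d["point"]),fit({n:d["mask"]},o))
    r=manip.outline_of(n,"cover"); print("cover",[(d["conf"],int(d["mask"].sum())) for d in r],fit({n:r[0]["mask"]},"cover",z=.003,yaws=[0,.05,-.05]) if r else 0)
a=cv2.resize(ims[0][170:300,120:300],None,fx=3,fy=3,interpolation=3); b=cv2.resize(ims[1][130:230,290:460],None,fx=3,fy=3,interpolation=3)
b=cv2.copyMakeBorder(b,0,0,0,a.shape[1]-b.shape[1],0) if b.shape[1]<a.shape[1] else b
a=a[:300]; cv2.imwrite("pics/c2.png",np.vstack([a,b[:300,:a.shape[1]]])[:,:,::-1])
cv2.imwrite("pics/s2.png",ims[1][:,:,::-1]); st()
E
```

```text
above bin t21.96 p [ 0.4897 -0.3576  0.2295] F [-0.2  0.3 -2. ] op 0.482 q7 0.99
in t23.81 p [ 0.4963 -0.3611  0.0355] F [21.  -4.1 -1. ] op 0.481 q7 1.21
rel t24.12 p [ 0.4993 -0.3609  0.0363] F [29.5 -3.5  4.1] op 0.697 q7 1.21
top 0.7 [274. 202.] [([0.6164, 0.0998, -0.3772], np.float64(0.068)), ([0.6147, 0.101, 2.6666], np.float64(0.112))]
cover [(0.88, 5670), (0.18, 522)] [([0.489, 0.3752, 0.0085], np.float64(0.023)), ([0.4883, 0.375, 0.0068], np.float64(0.024))]
scene 0.85 [349. 202.] [([0.6199, 0.1003, -0.4084], np.float64(0.046)), ([0.6134, 0.103, 2.693], np.float64(0.206))]
scene 0.53 [288. 193.] [([0.4849, -0.0098, 1.6705], np.float64(0.244)), ([0.4855, -0.0161, -1.9436], np.float64(0.247))]
cover [(0.5, 1191)] [([0.8218, 0.017, 0.9615], np.float64(0.543)), ([0.8338, -0.0319, 0.3497], np.float64(0.614))]
 t25.55 p [ 0.4888 -0.3589  0.2294] F [0.5 0.2 0.3] op 0.705 q7 0.99
```

View pics/c2.png

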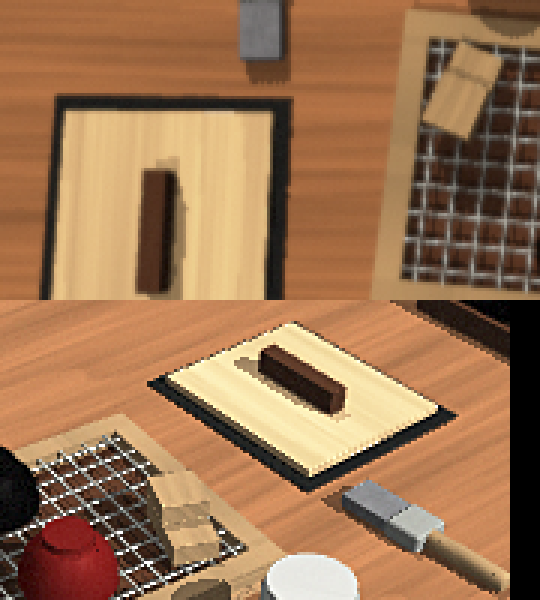

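View pics/s2.png

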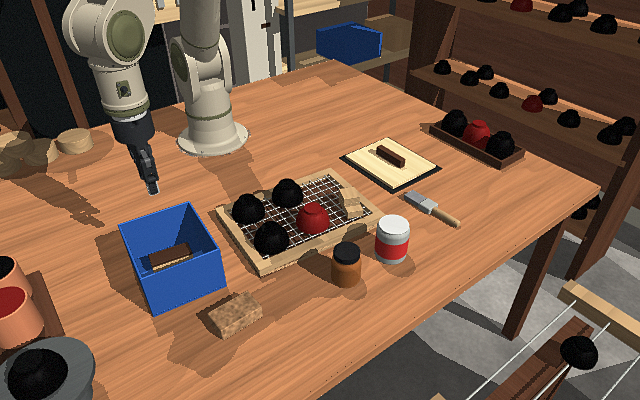

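The cover lies centred on the mat (fit 0.489, 0.375 against mat 0.490, 0.3755), handle up, and the long offcut is in the bin (170,257). The gripper pressed the near wall with about 29 N, so I'll release the second one higher and more central. The step end points to -x, confirmed by both cameras.

```bash
python3 - <<'E'
from h import *
pick(.6115,.1027,-.39)
if manip.current_opening()>.4:
    drop(.557,-.366,-1.675,z=.062)
    manip.movel([.557,-.366,.3],speed=.2); manip.move_pose([.45,-.15,.4],quat(-1.2)); st("end")
    s=manip.snapshot("scene"); t=manip.snapshot("top")
    cv2.imwrite("pics/s3.png",s[:,:,::-1]); cv2.imwrite("pics/t3.png",t[:,:,::-1])
    for n in("top","scene"):
        c=manip.get_calibration(n)
        print(n,[np.round(ray(c,d["point"],.03),3).tolist() for d in manip.mark_of(n,"bowl0")[:4]])
else: print("GRIP?")
E
```

```text
above t27.56 p [0.6118 0.1008 0.1703] F [ 0.1 -0.1 -0.5] op 0.804 q7 1.33
down t28.92 p [0.6116 0.1025 0.034 ] F [-0.3 -0.1 -0.1] op 0.801 q7 1.43
grip t29.26 p [0.6119 0.1027 0.0347] F [-1.5  0.3  5.6] op 0.507 q7 1.43
up t30.50 p [0.6108 0.103  0.199 ] F [ 0.3 -0.1 -2. ] op 0.508 q7 1.31
above bin t32.23 p [ 0.558  -0.3643  0.2296] F [ 0.1  0.2 -0.9] op 0.508 q7 0.97
in t33.81 p [ 0.5572 -0.3664  0.0625] F [ 0.6 -0.2 -0.7] op 0.508 q7 1.13
rel t34.12 p [ 0.5573 -0.3661  0.0625] F [ 0.9 -0.4 -0.3] op 0.700 q7 1.13
end t36.62 p [ 0.4505 -0.1502  0.3998] F [ 0.4 -0.1 -0.2] op 0.699 q7 0.80
top [[0.603, -0.143, 0.03], [0.466, -0.125, 0.03], [0.482, -0.014, 0.03], [0.606, -0.023, 0.03]]
scene [[0.479, -0.013, 0.03], [0.481, -0.143, 0.03], [0.601, -0.14, 0.03], [0.606, -0.021, 0.03]]
```

View pics/s3.png

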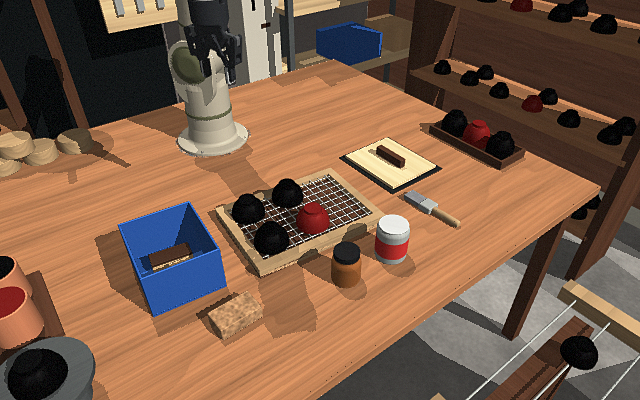

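View pics/t3.png

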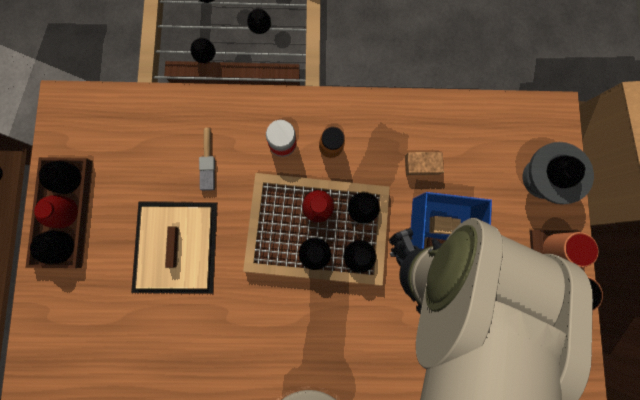

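The top view shows the step offcut in the bin (445,225), and the scene view shows the long one (170,255). The rack holds only the four bowls, unmoved to the eye, and the cover sits with an even mat border (174,247).

```bash
python3 -c "
from plant import manip
manip.wait(.5); manip.sign_off(); print(manip.current_t())"
```

```text
the job is handed in; nothing more can be done
the job is handed in; nothing more can be done
```

The job is handed in at about 37 s of the 61 s allowed. The cover is lying on the mat and both offcuts are in the open bin.

- **Cover:** I lifted it off by its handle and laid it handle up on the mat. The top camera put its centre about 1 mm from the mat's, with the edges parallel. The scene camera's cover outline was unusable for that check, so the second confirmation is the picture itself, which shows an even mat border all round.
- **Offcuts:** the long one went in first, then the stepped one. The long one shows in the bin in the scene view and the stepped one in the top view.
- **Bowls and other things:** the bowls look unmoved in the pictures. The re-measured bowl positions mostly agreed within several millimetres. One black bowl differed by up to 15 mm between the two cameras, which I put down to detection noise. The jar, tin, sanding block and brush look unmoved in the pictures.
- **Contact with the bin:** while lowering the long offcut, the gripper pressed the fixed bin's near wall. The readings I took showed up to about 30 N, under the 40 N limit, but I did not record the force continuously. I released the stepped offcut higher and nearer the centre, with no contact.

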